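# Tip the short hardener tin out of a packed rack row and stand it on the scale

## Task

Get the short hardener tin out of the tightly packed row of tins in the rack: tip it forward until, let go, it rests leaning on the rack's front rail with its foot still on the deck, then take a fresh hold, lift it out and stand it gently, upright, in the middle of the scale's weighing pan, and let go. Leave the tall tins standing in the row, and do not knock over or push aside the other things on the bench.

Things in the scene. Friction and masses are not known exactly. Their poses are not given: they have to be found in the camera images.
- hardener: The tin to fetch: tinplate box tin, 100 mm deep (x), 50 wide (y), 145 high (z), the only short one of five; 0.45 to 0.9 kg, centre of mass mid-box. Origin: centre of its underside; z up the tin, x into the rack, away from the robot (front face at x = -50 mm). It stands in one of the three middle places of the row, 1 mm from its neighbours, whose tops are 15 mm higher.
- hardener_cap (a point): Centre of the top face of the hardener tin's black ribbed screw cap: 38 mm in diameter, 20 mm high, fixed on the tin's top with its axis 32 mm behind the front face (tin x = -18 mm, y = 0); cap top 165 mm above the tin's underside. The tin's top behind the cap is free, so that the tin can be hooked there.
- rack: Blue steel rack, fixed, 307 mm wide. Origin: at bench level, middle of the line where the tins' fronts stand; x into the rack (open front on -x), y along the row, z up. Rubber-covered deck 20 mm above the bench, x = -55 to 140 mm. Five tins side by side, 51 mm pitch, between end cheeks; back rail behind them. Nothing above the deck in front of the tins but the front rail.
- rail (a point): Middle of the rack's round front rail (10 mm thick, along rack y), its axis 52 mm in front of the tins' fronts and 70 mm above the bench; stanchions at its ends (rack y = +-141 mm, 78 mm high). The tin, tipped about its lower front edge, falls back if let go below about 35 degrees; past that it rests leaning on this rail at about 42 degrees.
- resin1: Tall tin, a neighbour to be left standing: 100 x 50 mm and 160 mm high, black cap 30 mm in diameter and 18 mm high. Origin: centre of its underside, axes as for the hardener tin.
- resin2: Tall tin, same as resin1.
- resin3: Tall tin, same as resin1.
- resin4: Tall tin, same as resin1.
- scale: Bench scale, fixed, grey, 200 x 180 mm body with a display ledge on its -x side (66 mm deep, 35 mm high); on it a square steel weighing pan 172 x 172 mm. Origin: at bench level under the middle of the pan. The pan is rigid.
- pan (a point): Middle of the weighing pan's upper surface, 58 mm above the bench; x and y along the pan's sides.
- roller1: Bystander: cream plastic roller standing on end beside the rack, 72 mm in diameter, 75 mm high.
- roller2: Bystander: cream plastic roller standing on end, 84 mm in diameter, 60 mm high.
- cartridge: Bystander: sealant cartridge standing beside the scale, 48 mm in diameter, 215 mm high with its nozzle.
- cup: Bystander: white mixing cup beside the scale, 76 mm in diameter, 85 mm high.
- wrench: Bystander: wrench, 180 mm long, lying in front of the rack.
- spatula: Bystander: spatula, 190 mm long, lying in front of the rack.
- shelf_edge (a point): Middle of the lower front edge of the rack's shallow upper shelf (with rollers on it, up to 330 mm above the bench; uprights 340 mm high at rack y = +-141 mm), 250 mm above the bench and 82 mm behind the tins' front faces, over the rear of the tins. Because of it a hand pointing straight down cannot get behind a cap: it must lean, pointing down and into the rack.
There are look-alikes about, which are no part of the job. Leave any orange look-alike of the hardener alone.

How it is judged:
By the outcome, as a careful person would: the job done as asked, in the order asked, and still so for the second after the job is handed in, with the robot touching nothing.
It also fails if it takes over 64 s, if anything falls off the work surface, if the arm or the gripper's body presses on something with over 40 N, if the wrist force passes 120 N, or if a joint passes its speed limit or range.

## Robot

A 7-joint arm with a two-finger parallel gripper is mounted at the origin on the work surface. World frame = base frame: x ahead of the robot, y to its left, z up, the work surface at z = 0. Lengths are in mm, angles in rad, forces in N, time in s.
With the tool pointing down it reaches from about 375 to 925 mm from the base axis. Payload 3.1 kg.
Tool frame: the origin (TCP) lies at the very end of the fingers, on their centre line; the grasp point (between the pads) lies 19 mm behind it; z points along the fingers, y is the direction in which the jaws open and shut (so a half turn about z gives the same grasp; the last joint's range is limited). The gripper opens to 85 mm and grips with 20 to 120 N. Pads are 22 mm wide; open, the fingers measure 114 mm over their backs; the gripper's body (76 mm by 85 mm) begins 54 mm behind the grasp point. The pads swing forward as they close: fully open they stand 13 mm farther back than shut.
Start: joints at [1.251, 0.383, 0.044, 1.598, -0.018, 1.161, -0.05], TCP at [143.011, -634.075, 231.269] pointing down, gripper open.
Joint ranges: [-2.61, 2.61], [-0.41, 2.15], [-1.48, 1.57], [0, 2.5], [-1.57, 4.71], [0.05, 1.97], [-2.85, 2.85]. Speed limits (rad/s): [2.79, 2.79, 3.14, 3.14, 3.14, 3.14, 3.14].

## Interface

Orientations are given as a rotation vector (axis times angle).
In Python, from station import bot, grab_frame, camera_params gives the robot as it stands. The module is installed in compiled form; this text tells all that it offers. Calls block until the motion is done:
- bot.reach(position, orientation): joint-space move of the TCP to a pose.
- bot.move_straight(position, orientation=None, max_speed=150, f_stop=None): straight line of the TCP; orientation=None keeps the orientation; max_speed is the mean speed in mm/s. With f_stop (N) it stops when the force on the tool has changed by that much, and returns True; else False.
- bot.set_joints(angles): joint-space move.
- bot.move_gripper(opening): finger opening in mm; the grip force is fixed at half the most; returns when the fingers have stopped.
- bot.pause(seconds).
- bot.ik(position, orientation): joint angles nearest the present ones, or None.
- bot.state(): the state.
- grab_frame(name): name is "side" or "top"; returns the picture (400x640x3 uint8, red, green, blue); there is no depth.
- camera_params(name): a dict with "fx", "fy", "cx", "cy" (pixels), "extrinsics" (4x4, takes a point from camera to world coordinates). Camera axes: x right, y up, looking along -z (the intrinsics and any distortion apply to the point x, -y, -z); pixel columns grow to the right and rows downward; lengths in mm; the calibration is good to about 2 mm. A picture is of the moment at which its call begins. camera_params takes no time and is no camera call.
A pose or a line that the arm cannot do raises bot.MotionError and nothing moves.
- bot.hand_in(): hands the job in, once; it reports no verdict.
The state is a dict: "time_s": time; "joint_positions": joint angles; "qvel": joint speeds; "tau": joint torques, N m; "tool_pos": TCP position; "tool_rot": TCP orientation; "force": force on the tool from outside, world axes, zero at the start; "moment": the same for the moment, N m; "finger_gap": finger opening in mm.
Only numpy, scipy, OpenCV 4.12 (cv2) and the standard library are available. Lean on these libraries where they do the work, as an engineer would, in place of code of your own. Each camera call takes 0.05 s, during which the arm holds its last target.

## Working session

There is one attempt and no reset: what is moved stays moved. The work goes in short steps, each a Python script; the robot and the scene stay as the last script left them, time stands still between calls to the robot, and variables do not carry over. Pictures are saved under pics/ and viewed, and the job is handed in when it is done.

```bash
mkdir -p pics; ls; python3 - <<'E'
from station import bot, grab_frame, camera_params
import cv2,numpy as np
for n in("side","top"):
    f=grab_frame(n); cv2.imwrite(f"pics/{n}0.png",f[:,:,::-1]); p=camera_params(n); print(n,p)
print(bot.state())
E
```

```text
pics
side {'fx': 368.872798147631, 'fy': 368.872798147631, 'cx': 319.51004851052096, 'cy': 201.1671517839946, 'extrinsics': array([[-1.78484376e-01, -9.38437100e-01,  2.95768720e-01,
         8.64181277e+02],
       [ 9.83913911e-01, -1.67923533e-01,  6.09516357e-02,
         5.09803828e+01],
       [-7.53274778e-03,  3.01889873e-01,  9.53313045e-01,
         1.24609081e+03],
       [ 0.00000000e+00,  0.00000000e+00,  0.00000000e+00,
         1.00000000e+00]])}
top {'fx': 517.3455746860627, 'fy': 517.3455746860627, 'cx': 319.20374605903606, 'cy': 193.79723250264666, 'extrinsics': array([[ 1.18040053e-02,  9.90195853e-01, -1.39186346e-01,
         2.73775515e+02],
       [-9.99898909e-01,  1.27922117e-02,  6.20738294e-03,
        -2.43597927e+01],
       [ 7.92702605e-03,  1.39099004e-01,  9.90246752e-01,
         1.89469572e+03],
       [ 0.00000000e+00,  0.00000000e+00,  0.00000000e+00,
         1.00000000e+00]])}
{'time_s': 0.1, 'joint_positions': array([ 1.25122765,  0.38378542,  0.04386993,  1.59944047, -0.01790999,
        1.16119788, -0.049897  ]), 'qvel': array([-1.27485044e-03, -6.87023364e-04,  3.59861055e-04, -3.25656229e-03,
        5.92744731e-04, -2.06537741e-03,  8.28531137e-05]), 'tau': array([ 2.88144205e-03, -4.34727502e+01,  1.02965333e+00, -2.50457221e+01,
        1.09453520e-02,  5.42420283e-03, -2.06035168e-06]), 'tool_pos': array([ 142.76076091, -633.2400155 ,  229.98160597]), 'tool_rot': array([-3.11990052e+00, -3.47448130e-01,  6.29631059e-04]), 'force': array([-0.48031995, -0.31101528, -0.13191507]), 'moment': array([-0.03735608,  0.03755409, -0.03499677]), 'finger_gap': 85.28742637910533}
```

View pics/side0.png

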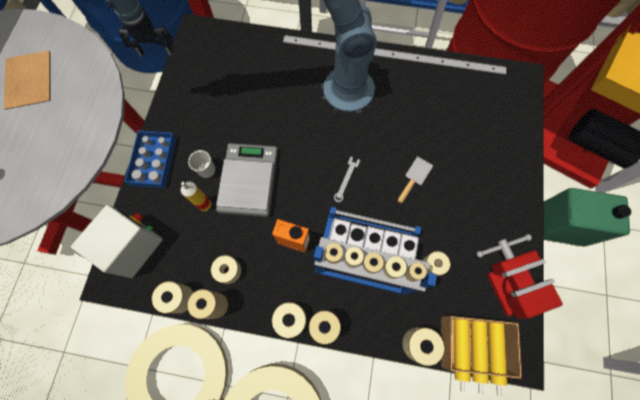

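View pics/top0.png

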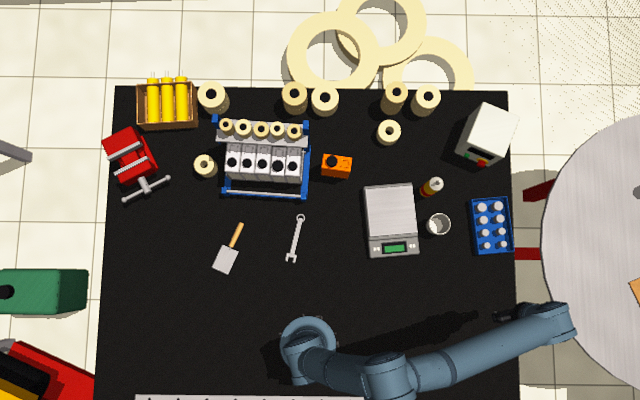

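The side view shows the rack at about (370,245) and the scale at (247,180). The top view shows the rack at (263,165), the scale at (391,220), and an orange look-alike at (336,165) outside the rack. I'll enlarge the rack and scale.

```bash
python3 - <<'E'
import cv2
t=cv2.imread("pics/top0.png"); s=cv2.imread("pics/side0.png")
cv2.imwrite("pics/c1.png",cv2.resize(t[100:215,190:330],None,fx=5,fy=5,interpolation=cv2.INTER_CUBIC))
cv2.imwrite("pics/c2.png",cv2.resize(s[195:300,305:460],None,fx=5,fy=5,interpolation=cv2.INTER_CUBIC))
cv2.imwrite("pics/c3.png",cv2.resize(t[165:270,345:505],None,fx=5,fy=5,interpolation=cv2.INTER_CUBIC))
E
```

```text
(no output)
```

View pics/c1.png

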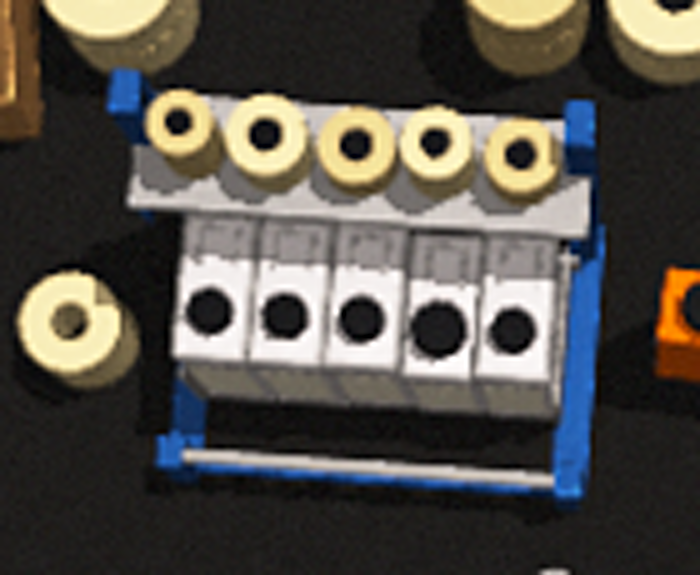

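View pics/c2.png

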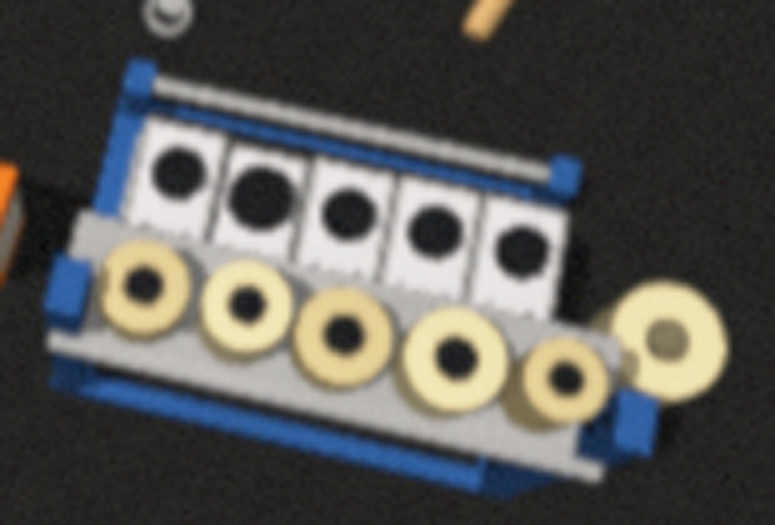

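View pics/c3.png

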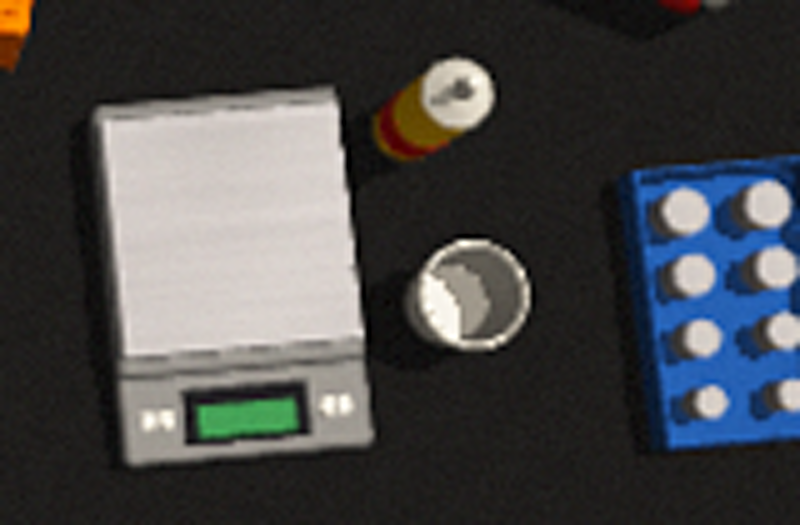

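Candidates for the hardener are five black-capped tins in the rack and one orange box. In the top crop the fourth tin from the left has a clearly larger cap, at top pixel (278,165) and side pixel (357,235). It sits in a middle place and its neighbours' caps are smaller. The orange box at top (336,165) is outside the rack and is the look-alike. Next I'll measure.

```bash
cat > h.py <<'E'
import cv2,numpy as np
from station import bot, grab_frame, camera_params
from scipy.spatial.transform import Rotation as R
def ray(n,u,v):
    p=camera_params(n);E=np.array(p['extrinsics'])
    d=E[:3,:3]@np.array([(u-p['cx'])/p['fx'],-(v-p['cy'])/p['fy'],-1.]);return E[:3,3],d
def onz(n,u,v,z):
    o,d=ray(n,u,v);return o+d*(z-o[2])/d[2]
def proj(n,P):
    p=camera_params(n);E=np.array(p['extrinsics']);c=E[:3,:3].T@(np.asarray(P,float)-E[:3,3])
    return np.array([p['cx']+p['fx']*c[0]/-c[2],p['cy']-p['fy']*c[1]/-c[2]])
def tri(a,b):
    A=np.zeros((3,3));y=np.zeros(3)
    for n,(u,v) in(("side",a),("top",b)):
        o,d=ray(n,u,v);d=d/np.linalg.norm(d);M=np.eye(3)-np.outer(d,d);A+=M;y+=M@o
    return np.linalg.solve(A,y)
def shot(n,name,box=None,k=1):
    f=grab_frame(n)[:,:,::-1].copy()
    g=f if box is None else f[box[1]:box[3],box[0]:box[2]]
    cv2.imwrite(f"pics/{name}.png",cv2.resize(g,None,fx=k,fy=k,interpolation=cv2.INTER_CUBIC) if k!=1 else g);return f
E
python3 - <<'E'
from h import *
t=cv2.imread("pics/top0.png"); s=cv2.imread("pics/side0.png")
def caps(n,img,box):
    x0,y0,x1,y1=box;K=8
    g=cv2.cvtColor(img,cv2.COLOR_BGR2GRAY)[y0:y1,x0:x1]
    g=cv2.resize(g,None,fx=K,fy=K,interpolation=cv2.INTER_CUBIC)
    m=(g<105).astype(np.uint8)
    c,_=cv2.findContours(m,cv2.RETR_LIST,cv2.CHAIN_APPROX_NONE)
    o=[]
    for q in c:
        a=cv2.contourArea(q)
        if a<30*K*K or a>220*K*K:continue
        (cx,cy),(w,h),_=cv2.minAreaRect(q)
        if max(w,h)/min(w,h)>1.35:continue
        o.append(((cx+.5)/K-.5+x0,(cy+.5)/K-.5+y0,w/K,h/K))
    o.sort()
    for e in o: print(n,np.round(e,2), onz(n,e[0],e[1],198).round(1), onz(n,e[0],e[1],185).round(1))
    return o
T=caps("top",t,(190,140,330,215)); S=caps("side",s,(320,215,430,262))
E
```

```text
top [203.56 163.98   6.58   6.32] [607.6 351.6 198. ] [610.2 354.5 185. ]
top [231.34 161.84   9.28   9.02] [616.1 259.4 198. ] [618.7 261.6 185. ]
top [246.38 162.81   9.     9.12] [613.5 209.2 198. ] [616.1 211.  185. ]
top [261.7  163.46   9.11   9.17] [612.  158.1 198. ] [614.6 159.5 185. ]
top [277.12 165.58  11.34  11.72] [605.5 106.5 198. ] [608.  107.5 185. ]
top [291.99 165.97   8.69   9.47] [604.8  56.9 198. ] [607.4  57.5 185. ]
side [333.3  251.53   7.21   6.76] [680.5  49.7 198. ] [678.2  49.7 185. ]
side [340.24 229.11   9.59  10.05] [612.3  58.6 198. ] [609.2  58.6 185. ]
side [354.01 255.41   6.6    6.48] [681.  109.5 198. ] [678.8 110.3 185. ]
side [356.91 234.2   12.31  12.72] [618.7 108.5 198. ] [615.6 109.2 185. ]
side [374.25 237.56   9.99   9.81] [619.6 159.2 198. ] [616.6 160.5 185. ]
side [391.69 241.    10.23   9.73] [620.7 209.9 198. ] [617.7 211.9 185. ]
side [409.06 245.     9.88  10.  ] [623.5 260.2 198. ] [620.5 262.8 185. ]
```

```bash
python3 - <<'E'
from h import *
t=cv2.imread("pics/top0.png"); s=cv2.imread("pics/side0.png")
K=8
def big(img,b):
    x0,y0,x1,y1=b;return cv2.resize(img[y0:y1,x0:x1],None,fx=K,fy=K,interpolation=cv2.INTER_CUBIC)
def rects(n,img,b,mask,z,amin):
    m=mask(big(img,b)).astype(np.uint8);m=cv2.morphologyEx(m,cv2.MORPH_OPEN,np.ones((2*K,2*K)))
    c,_=cv2.findContours(m,cv2.RETR_EXTERNAL,cv2.CHAIN_APPROX_NONE)
    for q in c:
        if cv2.contourArea(q)<amin*K*K: continue
        bx=(cv2.boxPoints(cv2.minAreaRect(q))+.5)/K-.5+np.array(b[:2])
        P=np.array([onz(n,u,v,z) for u,v in bx]);
        print(n,bx.round(1).tolist(),P[:,:2].round(1).tolist(),'c',P.mean(0).round(1),'sides',np.linalg.norm(P-np.roll(P,1,0),axis=1).round(0))
print('pan'); 
gr=lambda lo:(lambda i:i.min(2)>lo)
for lo in(165,180): rects("top",t,(355,175,425,262),gr(lo),58,800)
for lo in(165,180): rects("side",s,(210,138,285,222),gr(lo),58,800)
blue=lambda i:(i[:,:,0]>i[:,:,2].astype(int)+60)
print('bluebox');rects("top",t,(465,190,520,262),blue,30,500);rects("side",s,(115,125,180,195),blue,30,500)
org=lambda i:(i[:,:,2]>i[:,:,0].astype(int)+110)
print('orange');rects("top",t,(315,145,360,185),org,100,100);rects("side",s,(265,215,315,255),org,100,100)
grn=lambda i:(i[:,:,1]>i[:,:,2].astype(int)+30)
print('disp');rects("top",t,(375,235,415,260),grn,35,20);rects("side",s,(230,140,275,165),grn,35,20)
E
```

```text
pan
top [[365.2, 188.8], [412.6, 184.3], [417.2, 232.3], [369.7, 236.8]] [[552.1, -200.8], [570.8, -371.7], [398.3, -385.7], [380.2, -216.9]] c [ 475.4 -293.8   58. ] sides [173. 172. 173. 170.]
top [[365.4, 189.2], [412.4, 184.6], [417.1, 231.9], [370.0, 236.5]] [[550.7, -201.6], [569.7, -371.0], [399.8, -385.2], [381.3, -217.9]] c [ 475.4 -293.9   58. ] sides [170. 171. 171. 168.]
side [[217.0, 205.3], [220.5, 159.1], [271.1, 163.0], [267.6, 209.1]] [[571.0, -362.9], [404.5, -395.1], [387.6, -216.8], [554.0, -191.7]] c [ 479.3 -291.6   58. ] sides [172. 170. 179. 168.]
bluebox
top [[470.5, 198.9], [503.1, 194.7], [510.5, 251.7], [477.9, 255.9]] [[524.3, -587.5], [541.4, -707.0], [334.6, -726.0], [318.1, -608.3]] c [ 429.6 -657.2   30. ] sides [207. 121. 208. 119.]
orange
top [[320.6, 168.6], [322.7, 152.9], [352.4, 156.9], [350.3, 172.6]] [[615.9, -39.3], [672.6, -46.3], [659.4, -151.7], [602.7, -144.3]] c [637.7 -95.4 100. ] sides [106.  57. 106.  57.]
side [[269.6, 240.2], [276.5, 218.3], [309.0, 228.6], [302.0, 250.5]] [[663.5, -154.4], [589.8, -148.1], [604.6, -39.0], [677.4, -47.2]] c [633.8 -97.2 100. ] sides [108.  74. 110.  73.]
disp
top [[383.7, 245.7], [403.9, 243.9], [404.5, 251.0], [384.3, 252.8]] [[350.2, -269.3], [357.7, -341.7], [332.5, -343.7], [325.1, -271.4]] c [ 341.4 -306.5   35. ] sides [25. 73. 25. 73.]
side [[240.6, 153.3], [241.1, 146.7], [261.3, 148.2], [260.8, 154.8]] [[360.8, -338.3], [335.0, -342.9], [327.9, -269.3], [353.7, -265.2]] c [ 344.4 -303.9   35. ] sides [73. 26. 74. 26.]
```

```bash
python3 - <<'E'
import cv2
t=cv2.imread("pics/top0.png"); s=cv2.imread("pics/side0.png")
cv2.imwrite("pics/c4.png",cv2.resize(s[135:225,205:305],None,fx=6,fy=6,interpolation=cv2.INTER_CUBIC))
cv2.imwrite("pics/c5.png",cv2.resize(s[150:210,325:440],None,fx=6,fy=6,interpolation=cv2.INTER_CUBIC))
E
```

```text
(no output)
```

View pics/c4.png

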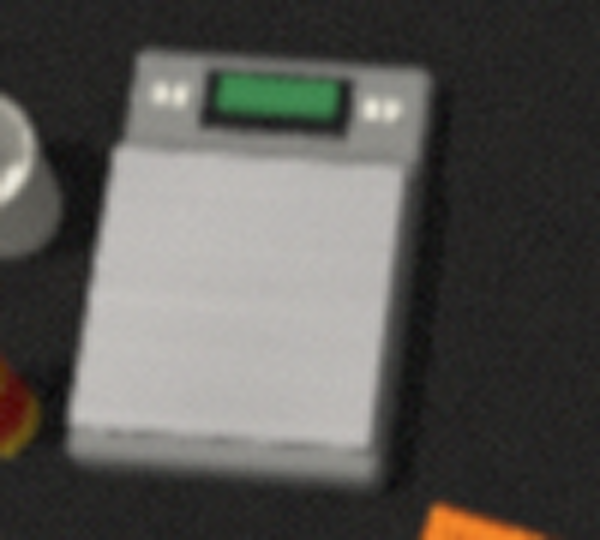

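The pan and cap positions from the two views agree to about 4 mm in x and 2 mm in y at their known heights, so I'll average the views. Now the rail and rack yaw, the pan yaw, and the bystanders.

```bash
python3 - <<'E'
from h import *
t=cv2.imread("pics/top0.png"); s=cv2.imread("pics/side0.png")
K=8
def rail(n,img,b):
    x0,y0,x1,y1=b
    i=cv2.resize(img[y0:y1,x0:x1],None,fx=K,fy=K,interpolation=cv2.INTER_CUBIC).astype(int)
    m=((i.min(2)>120)).astype(np.uint8)
    c,_=cv2.findContours(m,cv2.RETR_EXTERNAL,cv2.CHAIN_APPROX_NONE)
    q=max(c,key=lambda q:max(cv2.minAreaRect(q)[1])/ (1+min(cv2.minAreaRect(q)[1])))
    bx=(cv2.boxPoints(cv2.minAreaRect(q))+.5)/K-.5+np.array([x0,y0])
    e=[np.linalg.norm(bx[i]-bx[(i+1)%4]) for i in range(4)]
    k=int(np.argmin(e[:2])); a=(bx[k]+bx[k+1])/2; d=(bx[(k+2)%4]+bx[(k+3)%4])/2
    A,D=onz(n,*a,70),onz(n,*d,70); 
    if A[1]>D[1]:A,D=D,A
    print(n,a,d,A.round(1),D.round(1),'len',np.linalg.norm(A-D).round(1),'yaw',np.arctan2(-(D-A)[0],(D-A)[1]).round(4),'mid',((A+D)/2).round(1))
rail("top",t,(222,185,305,200)); rail("side",s,(332,205,420,236))
for nm,a,b,z in(("cartridge","",(435.8,183.2),215),("cup",(201,157),(438.5,220.5),85)):
    print(nm,onz("top",*b,z).round(0), onz("side",*a,z).round(0) if a else '')
print('roller', onz("top",203.6,164,75).round(0), onz("side",438,263,75).round(0))
E
```

```text
top [225.92407608 190.37987804] [300.35538483 195.57275867] [523.   31.2  70. ] [538.2 296.4  70. ] len 265.6 yaw -0.0574 mid [530.6 163.8  70. ]
side [335.29156494 211.27916956] [414.30931854 229.32643223] [524.7  33.6  70. ] [539.6 297.1  70. ] len 264.0 yaw -0.0565 mid [532.1 165.3  70. ]
cartridge [ 550. -419.  215.] 
cup [ 439. -456.   85.] [ 419. -453.   85.]
roller [632. 379.  75.] [636. 381.  75.]
```

View pics/c5.png

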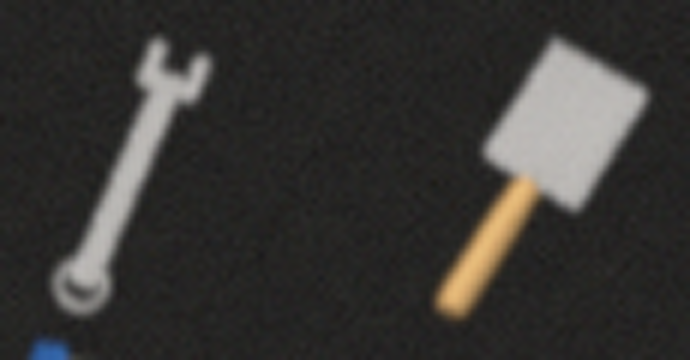

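Rack yaw is −0.057 rad. The rail-derived front of the second place is (580.3,110.7) and the cap-derived front is (579.8,110.2), which agrees within 1 mm. Before moving I'll plan the hook poses and check reach.

```bash
cat >> h.py <<'E'
YAW=-0.057; F=np.array([580.0,110.4,0]); EX=np.array([np.cos(YAW),np.sin(YAW),0]); EY=np.array([-np.sin(YAW),np.cos(YAW),0]); EZ=np.array([0,0,1.])
def rot(phi,sgn=1):
    z=np.sin(phi)*EX-np.cos(phi)*EZ; y=sgn*EY; x=np.cross(y,z)
    return R.from_matrix(np.array([x,y,z]).T).as_rotvec()
def W(x,z): return F+x*EX+z*EZ
def hook(th,phi,d,clr):
    c,s=np.cos(th),np.sin(th); E=np.array([51*c-165*s,20+51*s+165*c])
    c,s=np.cos(phi),np.sin(phi)
    T=E+d*np.array([s,-c])+(clr+11)*np.array([c,s]); return W(*T)
def grasp(th,h,a=50,back=0):
    # TCP with grasp point at tin (a,h), tool aligned with tin
    c,s=np.cos(th),np.sin(th); hh=h-19+back
    return W(a*c-hh*s,20+a*s+hh*c)
E
python3 - <<'E'
from h import *
d=np.deg2rad
for sg in(1,-1):
    for ph in(35,40,45):
        o=rot(d(ph),sg)
        P=hook(0,d(ph),20,6); 
        print(sg,ph,P.round(0),[None if (q:=bot.ik(p,o)) is None else np.round(q,2).tolist() for p in(P-120*R.from_rotvec(o).as_matrix()[:,2],P,hook(d(40),d(ph),14,0))])
    print('grasp',[None if (q:=bot.ik(grasp(d(42),117,back=b),rot(d(42),sg))) is None else np.round(q,2).tolist() for b in(110,0)])
    print('place',[None if (q:=bot.ik([477,-293,z],rot(0,sg))) is None else np.round(q,2).tolist() for z in(330,155)])
E
```

```text
1 35 [656. 106. 178.] [[0.9, -0.01, -1.25, 2.09, 0.46, 0.53, 0.83], [0.22, 0.27, -0.61, 2.06, 0.98, 0.45, 0.38], [0.37, 0.05, -0.82, 2.31, 0.92, 0.4, 0.28]]
1 40 [657. 106. 181.] [[0.89, -0.09, -1.23, 2.17, 0.48, 0.4, 0.76], [0.02, 0.23, -0.39, 2.12, 1.2, 0.36, 0.12], [0.13, 0.02, -0.61, 2.37, 1.23, 0.37, -0.05]]
1 45 [657. 106. 183.] [[0.58, -0.1, -0.97, 2.25, 0.83, 0.33, 0.38], [0.59, 0.39, -1.06, 2.15, 1.65, 0.58, -0.19], [-0.13, 0.01, -0.39, 2.43, 1.56, 0.4, -0.41]]
grasp [[0.39, -0.22, -0.89, 2.44, 0.82, 0.3, 0.25], [0.12, 0.19, -0.61, 2.38, 1.74, 0.44, -0.53]]
place [[0.97, 0.18, -0.55, 1.67, 0.1, 1.31, 1.91], [0.97, 0.36, -0.58, 1.86, 0.23, 0.99, 1.8]]
-1 35 [656. 106. 178.] [[0.74, -0.01, -1.1, 2.09, 0.46, 0.53, -2.32], [0.32, 0.3, -0.72, 2.05, 1.03, 0.48, -2.8], [-0.5, -0.0, 0.04, 2.34, 0.87, 0.38, -2.83]]
-1 40 [657. 106. 181.] [[1.25, -0.34, -1.44, 2.17, -0.31, 0.36, -1.68], [-1.02, 0.25, 0.75, 2.17, 0.55, 0.16, -2.49], None]
-1 45 [657. 106. 183.] [[1.15, -0.34, -1.39, 2.24, -0.18, 0.22, -1.82], [-1.49, 0.65, 1.39, 2.23, 4.59, 0.31, -0.47], [-0.35, 0.0, -0.17, 2.44, 1.56, 0.4, 2.73]]
grasp [[0.73, -0.33, -1.16, 2.44, 0.32, 0.21, -2.43], [-1.13, 0.17, 0.7, 2.43, 1.85, 0.25, 2.41]]
place [[0.66, 0.15, -0.21, 1.69, 0.03, 1.31, -1.18], [0.64, 0.31, -0.19, 1.88, 0.07, 0.96, -1.21]]
```

```bash
python3 - <<'E'
from h import *
d=np.deg2rad
bot.move_straight([143,-600,400],max_speed=300)
bot.reach([450,-200,420],rot(0)); print(bot.state()['joint_positions'].round(2))
bot.reach([430,108,420],rot(d(15))); print(bot.state()['joint_positions'].round(2),bot.state()['time_s'])
for ph in(33,36,40):
    o=rot(d(ph)); P=hook(0,d(ph),20,6)
    print(ph,[None if (q:=bot.ik(p,o)) is None else np.round(q,2).tolist() for p in(P-120*R.from_rotvec(o).as_matrix()[:,2],P,hook(d(40),d(ph),14,0))])
print('grasp',[None if (q:=bot.ik(grasp(d(42),117,back=b),rot(d(42)))) is None else np.round(q,2).tolist() for b in(110,60,0)])
shot("side","s1");shot("top","t1")
E
```

```text
[ 0.81 -0.01 -0.46  1.67 -0.    1.48  1.86]
[ 0.68 -0.39 -0.79  1.91 -0.25  1.26  1.45] 3.8417
33 [[0.02, -0.01, -0.39, 2.08, 0.42, 0.58, 0.85], [0.35, 0.31, -0.75, 2.03, 0.96, 0.51, 0.42], [-0.27, 0.01, -0.17, 2.31, 0.75, 0.4, 0.43]]
36 [[1.15, -0.05, -1.47, 2.1, 0.38, 0.49, 0.89], [0.52, 0.36, -0.96, 2.06, 1.2, 0.55, 0.23], [-0.51, -0.0, 0.04, 2.35, 0.93, 0.37, 0.24]]
40 [[1.17, -0.23, -1.42, 2.17, 0.04, 0.35, 1.15], [-0.59, 0.2, 0.27, 2.15, 0.97, 0.25, 0.28], [-0.31, -0.0, -0.17, 2.39, 1.21, 0.36, -0.05]]
grasp [[0.75, -0.34, -1.17, 2.44, 0.27, 0.2, 0.77], [0.55, 0.01, -1.06, 2.41, 1.4, 0.38, -0.25], [0.12, 0.19, -0.61, 2.38, 1.74, 0.44, -0.53]]
```

View pics/s1.png

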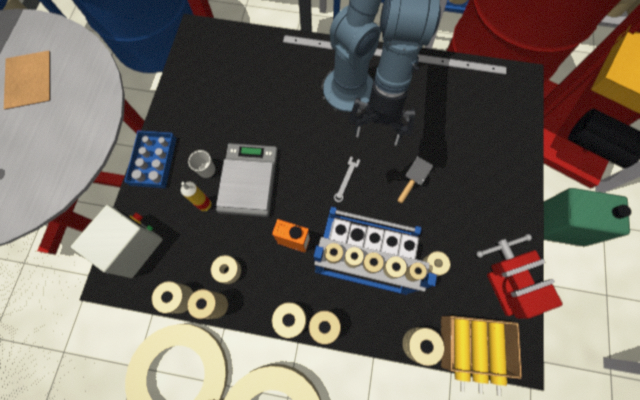

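```bash
python3 - <<'E'
from h import *
d=np.deg2rad
for ph in(34,35,36,37,38,39,40):
  for b in(60,70,80,90,100,110):
    o=rot(d(ph)); P=hook(0,d(ph),20,5)-b*R.from_rotvec(o).as_matrix()[:,2]
    q=bot.ik(P,o)
    if q is not None and q[2]>-0.9 and q[5]>0.3: print(ph,b,np.round(q,2))
E
```

```text
34 70 [ 0.48  0.14 -0.88  2.07  0.71  0.53  0.61]
34 80 [ 0.5   0.11 -0.89  2.08  0.66  0.53  0.65]
34 90 [ 0.02  0.04 -0.39  2.1   0.52  0.51  0.75]
35 70 [ 0.49  0.13 -0.89  2.09  0.75  0.51  0.57]
35 90 [ 0.02  0.03 -0.39  2.11  0.56  0.49  0.71]
35 100 [ 0.01  0.01 -0.39  2.11  0.53  0.51  0.74]
36 70 [ 0.48  0.13 -0.88  2.1   0.78  0.49  0.54]
36 110 [ 0.24 -0.01 -0.61  2.12  0.53  0.5   0.73]
37 100 [ 0.01 -0.   -0.39  2.15  0.6   0.47  0.66]
37 110 [ 0.23 -0.02 -0.61  2.14  0.56  0.48  0.7 ]
38 100 [ 0.   -0.01 -0.39  2.16  0.64  0.46  0.61]
39 60 [-0.21  0.07 -0.17  2.17  0.82  0.39  0.44]
39 70 [-0.21  0.05 -0.17  2.17  0.79  0.4   0.48]
39 90 [-0.22  0.   -0.17  2.18  0.72  0.43  0.53]
39 100 [-0.   -0.01 -0.39  2.18  0.69  0.44  0.56]
40 60 [-0.42  0.06  0.04  2.19  0.86  0.36  0.4 ]
40 70 [-0.22  0.05 -0.17  2.18  0.85  0.39  0.41]
40 90 [-0.23 -0.   -0.17  2.2   0.78  0.42  0.47]
40 100 [ 0.22 -0.01 -0.61  2.18  0.74  0.42  0.52]
```

```bash
python3 - <<'E'
from h import *
d=np.deg2rad
bot.move_gripper(0)
o=rot(d(38)); P=hook(0,d(38),20,5)-100*R.from_rotvec(o).as_matrix()[:,2]
print(P.round(0)); bot.reach(P,o); s=bot.state();print(s['joint_positions'].round(2),s['tool_pos'].round(1),s['finger_gap'],s['time_s'],s['force'])
for n,b in(("side",(300,150,460,280)),("top",(200,100,340,215))):
    shot(n,n[0]+"2",b,5); u=proj(n,s['tool_pos']);print(n,u.round(1),((u-b[:2])*5).round(0))
E
```

```text
[594. 110. 258.]
[ 0.   -0.01 -0.39  2.16  0.64  0.46  0.61] [594.9 109.5 258.9] -0.06402575887307854 5.6167 [ 0.47224025 -0.05785599  0.04774458]
side [360.5 221.2] [302. 356.]
top [274.7 165.1] [374. 326.]
```

View pics/s2.png

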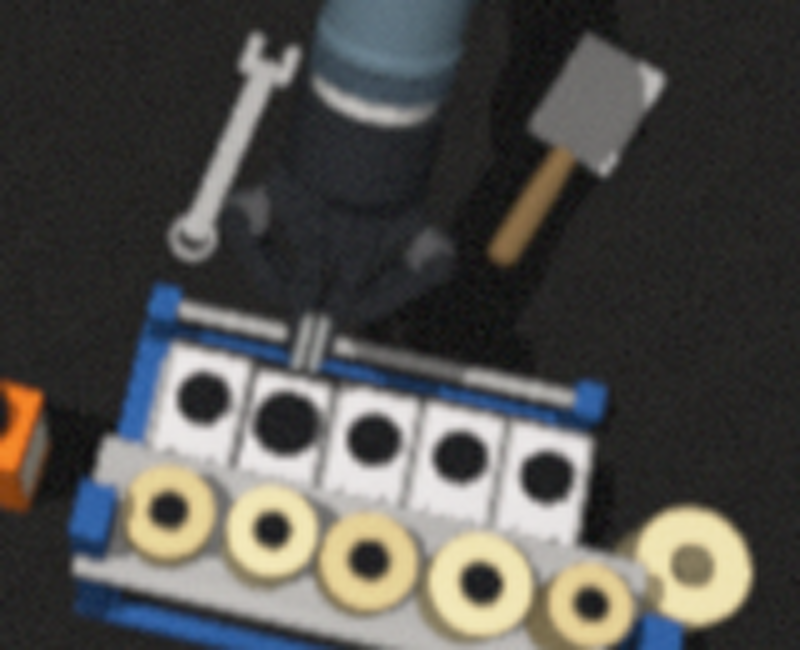

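View pics/t2.png

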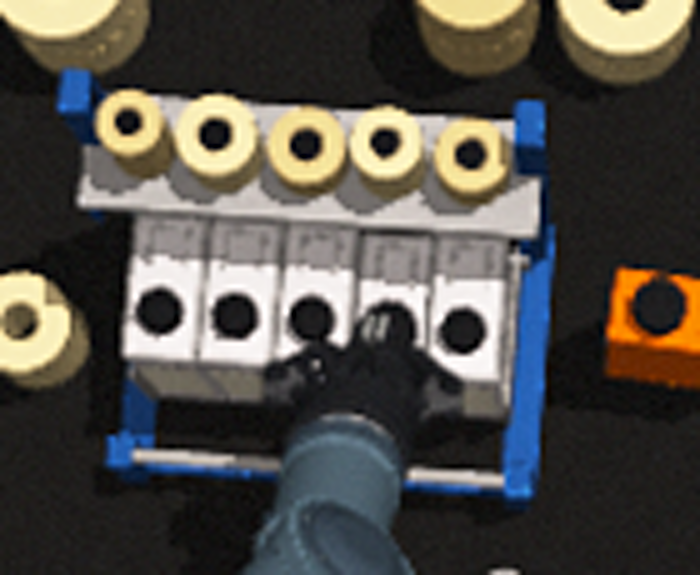

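The fingertip shows at top crop (375,325) against a prediction of (374,326), so robot and camera agree. In the side crop the tip is at (308,368), about 2–3 mm off to one side, which is fine for the hook. The two closed fingers line up with the hardener's channel. Inserting now.

```bash
python3 - <<'E'
from h import *
d=np.deg2rad
o=rot(d(38)); P=hook(0,d(38),20,5)
print(bot.move_straight(P,o,max_speed=70,f_stop=8)); s=bot.state();print(P.round(1),s['joint_positions'].round(2),s['tool_pos'].round(1),s['time_s'],s['force'])
for n,b in(("side",(300,150,460,280)),("top",(200,100,340,215))): shot(n,n[0]+"3",b,5)
E
```

```text
False
[655.8 106.1 179.1] [-0.05  0.22 -0.31  2.11  1.03  0.36  0.28] [655.9 106.3 179.5] 7.2917 [-0.31914514  0.48765713  0.72492477]
```

View pics/s3.png

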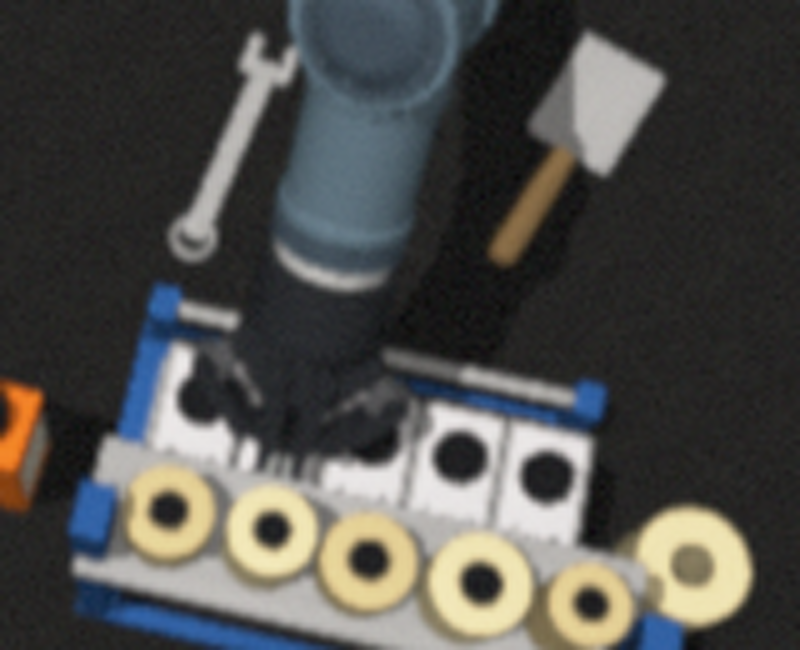

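```bash
python3 - <<'E'
from h import *
d=np.deg2rad
o=rot(d(38))
for th in(0,6,12,18,24,30):
    P=hook(d(th),d(38),20-6*th/38,0)
    r=bot.move_straight(P,o,max_speed=60,f_stop=35); s=bot.state()
    print(th,r,P.round(1),s['tool_pos'].round(1),s['force'].round(1),round(s['time_s'],2))
    if r:break
for n,b in(("side",(300,150,460,280)),("top",(200,100,340,215))): shot(n,n[0]+"4",b,5)
E
```

```text
0 False [651.9 106.3 176. ] [651.5 106.4 175.9] [-0.6  0.3  0.3] 7.64
6 False [633.8 107.3 181.2] [634.  107.4 182.1] [ 1.7 -0.6  0.3] 8.11
12 False [615.3 108.4 184.5] [615.1 108.5 184.8] [ 1.5 -0.7  1.8] 8.57
18 False [596.7 109.4 185.9] [595.9 109.5 185.5] [0.2 0.  1. ] 9.03
24 False [578.1 110.5 185.5] [577.4 110.5 185.1] [ 1.6 -0.4  0.1] 9.49
30 False [559.8 111.6 183.1] [559.  111.5 182.7] [0.3 0.5 0.3] 9.95
```

View pics/s4.png

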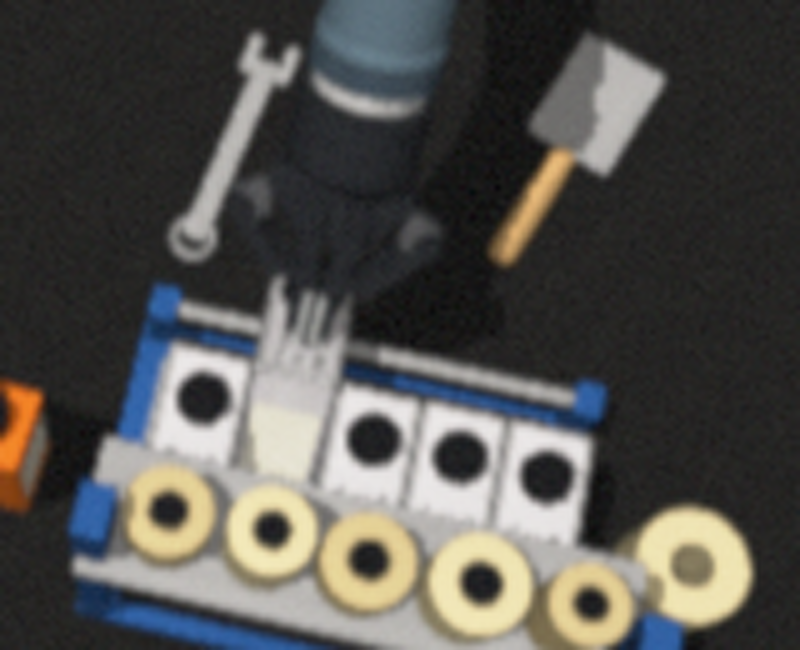

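View pics/t4.png

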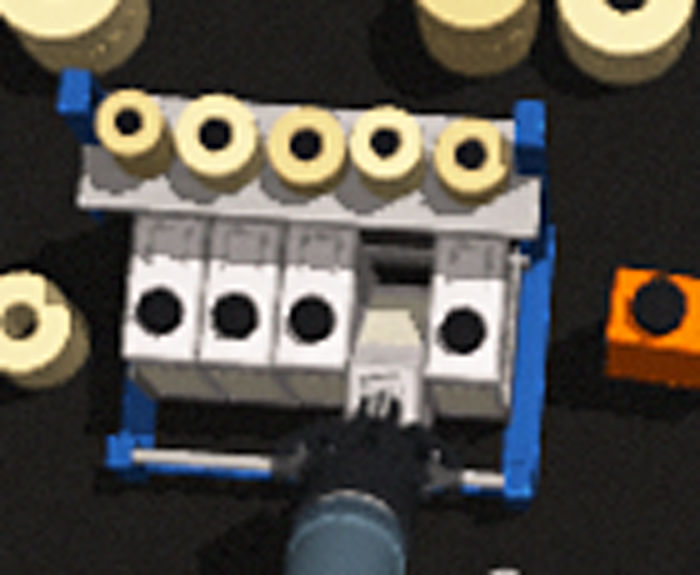

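The tin is tipping, with its back face showing cream at side crop (280,440), and the neighbours are undisturbed. Continuing slowly past the balance point.

```bash
python3 - <<'E'
from h import *
d=np.deg2rad
o=rot(d(38))
for th in(34,37,39,41):
    P=hook(d(th),d(38),14,0)
    r=bot.move_straight(P,o,max_speed=25,f_stop=20); s=bot.state()
    print(th,r,P.round(1),s['tool_pos'].round(1),s['force'].round(1),round(s['time_s'],2))
    if r:break
for n,b in(("side",(300,150,460,280)),("top",(200,100,340,215))): shot(n,n[0]+"5",b,5)
E
```

```text
34 False [547.4 112.3 181.1] [547.2 112.3 181. ] [-1.4  0.2 -0.2] 10.71
37 False [538.8 112.8 178.2] [539.4 113.2 179.4] [-1.7  0.2  5.2] 11.22
39 False [533.2 113.1 176.1] [532.3 112.7 175. ] [-0.2 -0.3  0.9] 11.61
41 False [527.6 113.4 173.7] [527.3 113.4 173.5] [-0.1 -0.9  0.1] 12.0
```

View pics/s5.png

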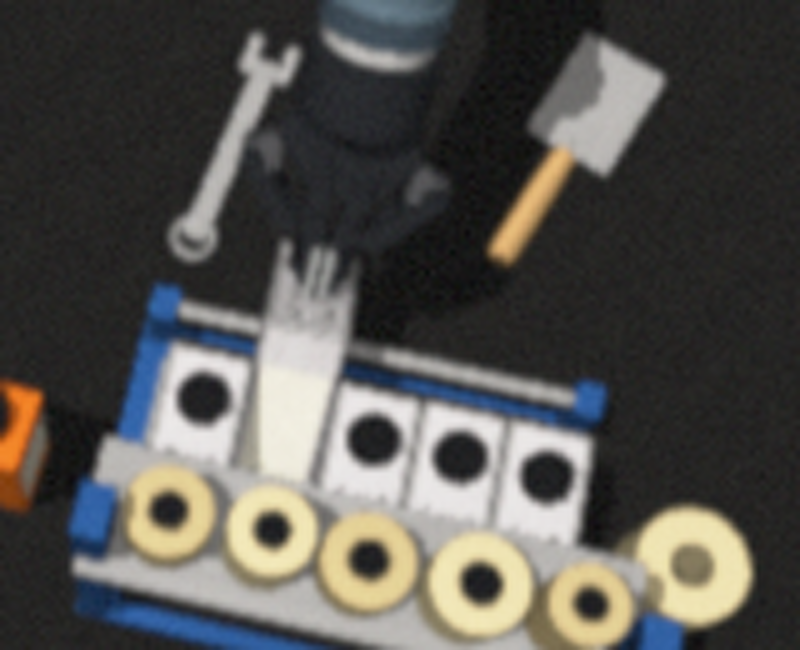

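View pics/t5.png

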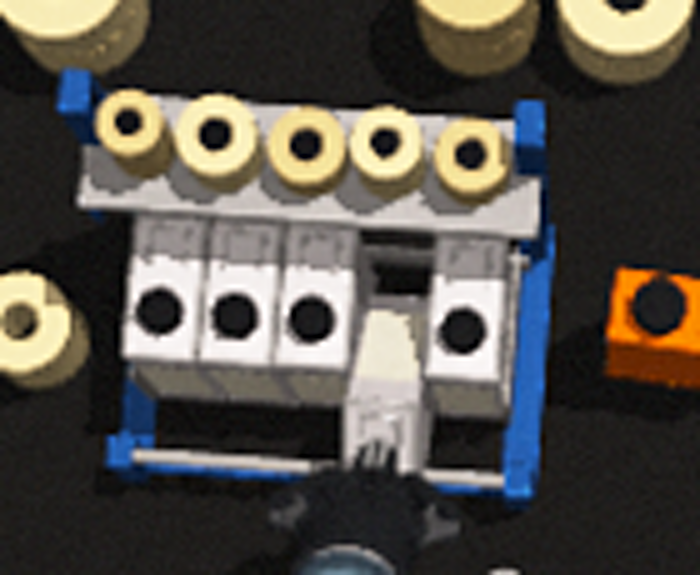

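```bash
python3 - <<'E'
from h import *
d=np.deg2rad
o=rot(d(38)); Z=R.from_rotvec(o).as_matrix()
s=bot.state(); P=s['tool_pos']
up=np.cos(d(38))*EX+np.sin(d(38))*EZ
bot.move_straight(P+3*up,o,max_speed=30)
for L in(130,100,80,60):
    try: bot.move_straight(P+3*up-L*Z[:,2],o,max_speed=150);print(L);break
    except bot.MotionError as e: print(L,e)
s=bot.state(); print(s['tool_pos'].round(1),s['joint_positions'].round(2),s['time_s'])
bot.pause(0.3)
for n,b in(("side",(300,150,460,280)),("top",(200,100,340,215))): shot(n,n[0]+"6",b,5)
print([None if (q:=bot.ik(grasp(d(42),117,back=b),rot(d(42)))) is None else np.round(q,2).tolist() for b in(110,90,70,60,0)])
E
```

```text
130
[450.  117.5 277.2] [-0.24 -0.35 -0.31  2.38  0.48  0.59  0.62] 13.3667
[[0.02, -0.18, -0.56, 2.46, 0.97, 0.37, 0.1], [0.08, -0.11, -0.61, 2.45, 1.14, 0.36, -0.04], [0.13, -0.04, -0.65, 2.43, 1.3, 0.37, -0.18], [0.15, -0.0, -0.67, 2.42, 1.38, 0.38, -0.25], [-0.36, 0.15, -0.11, 2.4, 1.75, 0.36, -0.59]]
```

View pics/s6.png

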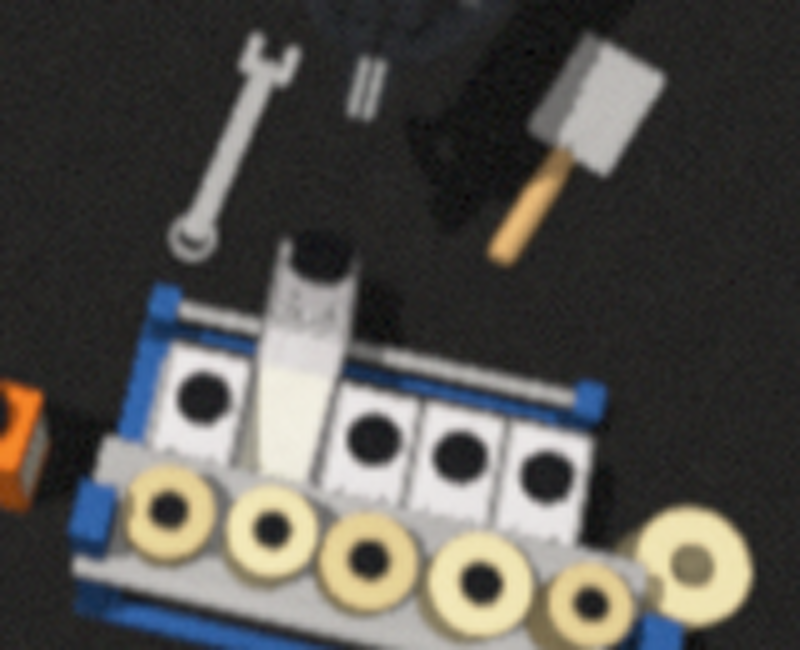

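View pics/t6.png

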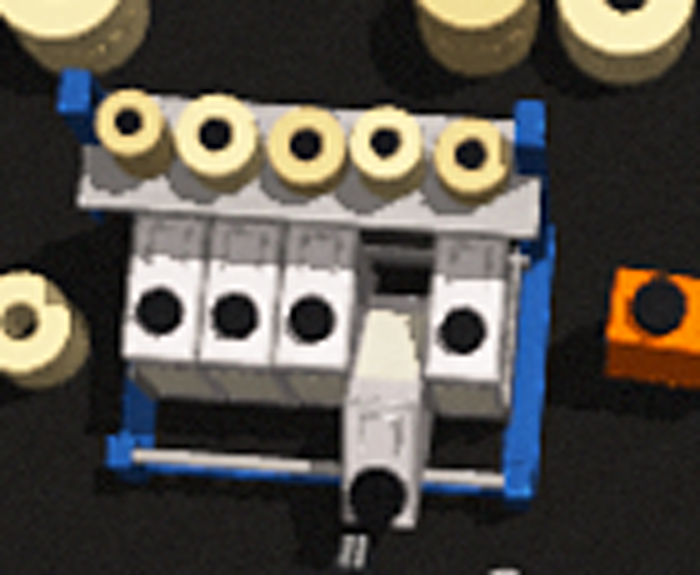

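The tin now rests leaning, with its cap at side crop (322,258) and top crop (377,494). Checking the tilt by projecting the expected top-back edge and cap at 42°.

```bash
python3 - <<'E'
from h import *
for th in(40,42,44):
    t=np.deg2rad(th);c,s=np.cos(t),np.sin(t)
    q=lambda a,h,y:W(a*c-h*s,20+a*s+h*c)+y*EY
    for n,o in(("side",(300,150)),("top",(200,100))):
        print(th,n,[((proj(n,P)-o)*5).round(0).tolist() for P in(q(100,145,25),q(100,145,-25),q(32,165,0))])
E
```

```text
40 side [[345.0, 342.0], [261.0, 323.0], [320.0, 245.0]]
40 top [[340.0, 388.0], [415.0, 393.0], [373.0, 493.0]]
42 side [[346.0, 332.0], [263.0, 313.0], [321.0, 239.0]]
42 top [[339.0, 397.0], [414.0, 402.0], [372.0, 501.0]]
44 side [[348.0, 323.0], [265.0, 304.0], [322.0, 233.0]]
44 top [[338.0, 406.0], [413.0, 412.0], [372.0, 509.0]]
```

```bash
python3 - <<'E'
from h import *
for n,b in(("side",(345,192,377,252)),("top",(262,158,294,210))): shot(n,n[0]+"7",b,11)
E
python3 - <<'E'
import cv2,numpy as np
a=cv2.imread("pics/s7.png");b=cv2.imread("pics/t7.png")
h=min(600,max(a.shape[0],b.shape[0]));
c=np.zeros((h,720,3),np.uint8);c[:min(h,a.shape[0]),:352]=a[:h];c[:b.shape[0],365:365+352]=b[:h];cv2.imwrite("pics/st7.png",c)
E
```

```text
(no output)
```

View pics/st7.png

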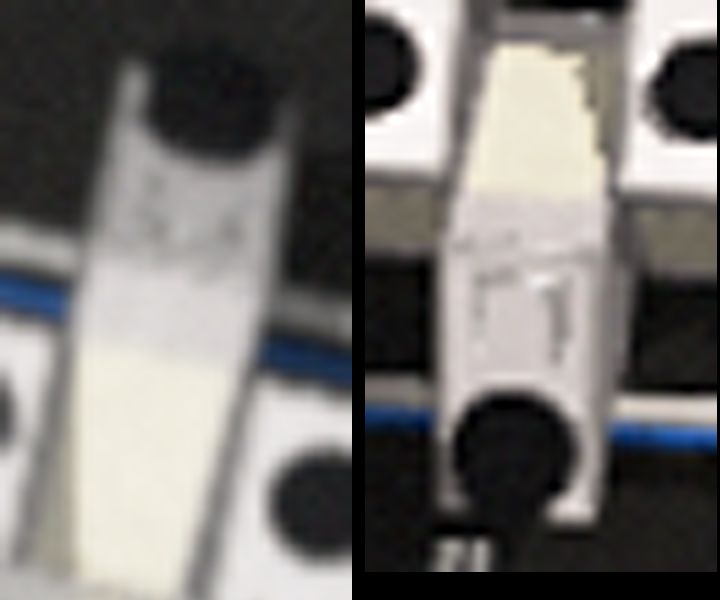

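At about 41–42° the predicted top-back edge matches both views: top predicted (339,397) and seen (344,399), side predicted (263,318) and seen (264,328). The tin sits about 2 mm to −y of my line. Now a fresh grasp across its 50 mm width, aligned with its lean.

```bash
python3 - <<'E'
from h import *
d=np.deg2rad
o=rot(d(41)); G=lambda b:grasp(d(41.5),117,back=b)-2*EY
bot.move_gripper(76)
bot.reach(G(85),o); s=bot.state();print(s['joint_positions'].round(2),s['tool_pos'].round(1),s['time_s'],s['finger_gap'])
for n,b in(("side",(300,150,460,280)),("top",(200,100,340,215))): shot(n,n[0]+"8",b,5)
E
```

```text
[ 0.05 -0.09 -0.57  2.43  1.1   0.36  0.01] [496.4 113.  190.3] 15.225 75.38694397926909
```

View pics/s8.png

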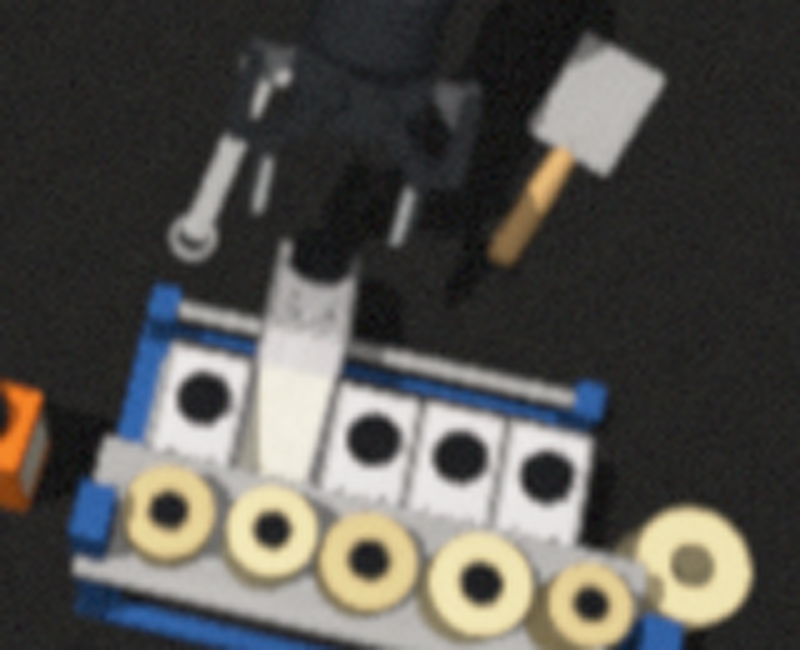

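View pics/t8.png

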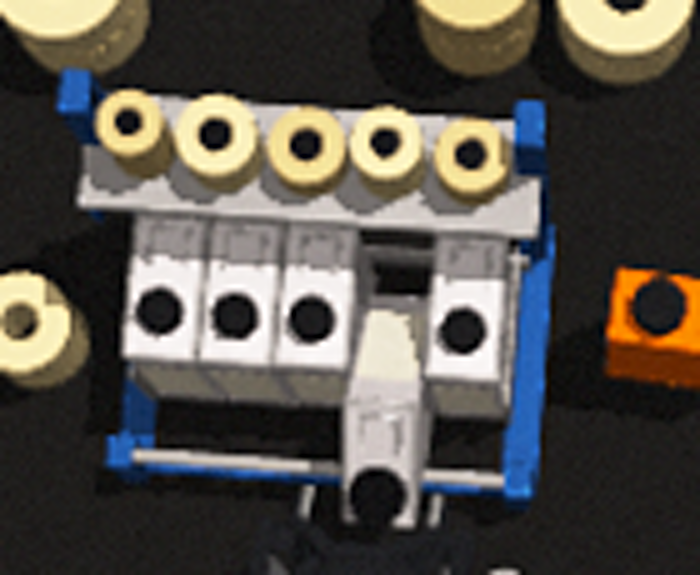

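The fingers straddle the tin. In the top crop their middle is at x≈372 against a tin middle of 380, and in the side crop 332 against 326. Both mean the hand should shift about 4 mm toward −y before going down.

```bash
python3 - <<'E'
from h import *
d=np.deg2rad
o=rot(d(41)); G=lambda b:grasp(d(41.5),117,back=b)-5.5*EY
bot.move_straight(G(80),o,max_speed=60)
r=bot.move_straight(G(0),o,max_speed=70,f_stop=10); s=bot.state();print(r,G(0).round(1),s['joint_positions'].round(2),s['tool_pos'].round(1),s['time_s'],s['force'].round(1))
for n,b in(("side",(300,150,460,280)),("top",(200,100,340,215))): shot(n,n[0]+"9",b,5)
E
```

```text
False [552.2 106.5 126.5] [ 0.07  0.18 -0.54  2.37  1.69  0.4  -0.48] [552.2 106.6 126.9] 16.8667 [-0.4  0.1 -0.4]
```

View pics/s9.png

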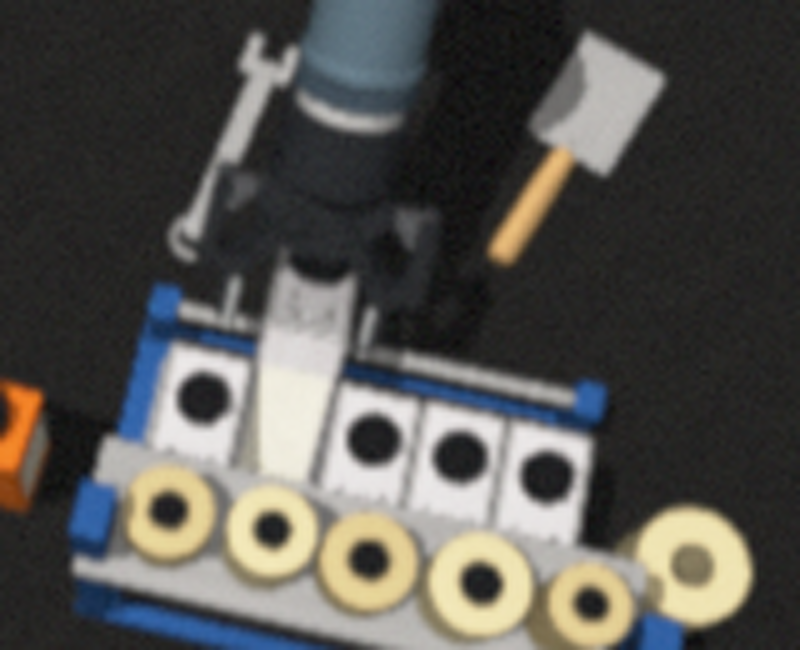

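View pics/t9.png

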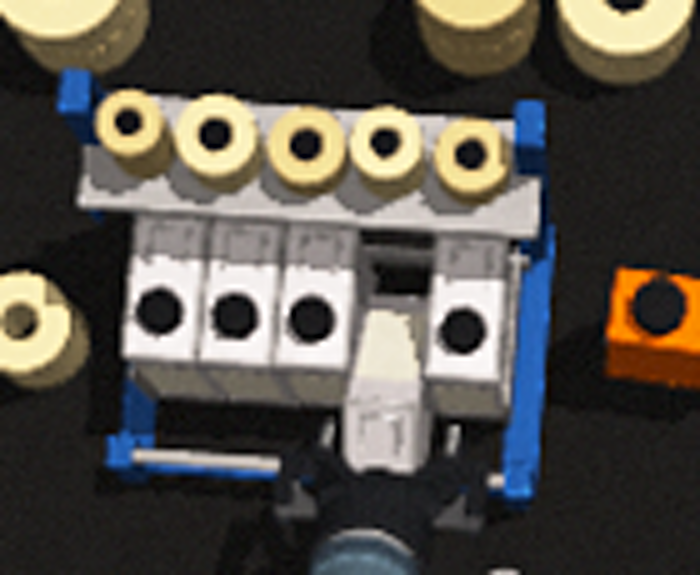

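```bash
python3 - <<'E'
from h import *
d=np.deg2rad
o=rot(d(41)); G=lambda b:grasp(d(41.5),117,back=b)-3.2*EY
bot.move_straight(G(0),o,max_speed=20)
bot.move_gripper(40); s=bot.state();print(s['joint_positions'].round(2),s['tool_pos'].round(1),s['time_s'],s['force'].round(1),s['moment'].round(2),s['finger_gap'])
P=s['tool_pos']
# small vertical lift
bot.move_straight(P+np.array([0,0,6.]),max_speed=20);s=bot.state();print(s['force'].round(1),s['moment'].round(2),s['finger_gap'])
for n,b in(("side",(300,150,460,280)),("top",(200,100,340,215))): shot(n,n[0]+"10",b,5)
for L in(80,120,150,180,220):
    Q=P-0.35*L*EX+0.94*L*EZ; print(L,Q.round(0),[bot.ik(Q,rot(d(a))) is not None for a in(41,20,0)])
E
```

```text
[ 0.07  0.18 -0.54  2.37  1.69  0.41 -0.48] [552.3 110.3 126.8] 17.5833 [-0.8  3.   1.9] [0.42 0.72 0.3 ] 49.46990428466854
[-0.4  1.3 -9.4] [0.34 2.16 0.17] 49.30170958330072
80 [524. 112. 202.] [True, True, True]
120 [510. 113. 240.] [True, True, True]
150 [500. 113. 268.] [True, True, True]
180 [489. 114. 296.] [True, True, True]
220 [475. 115. 334.] [True, True, True]
```

View pics/s10.png

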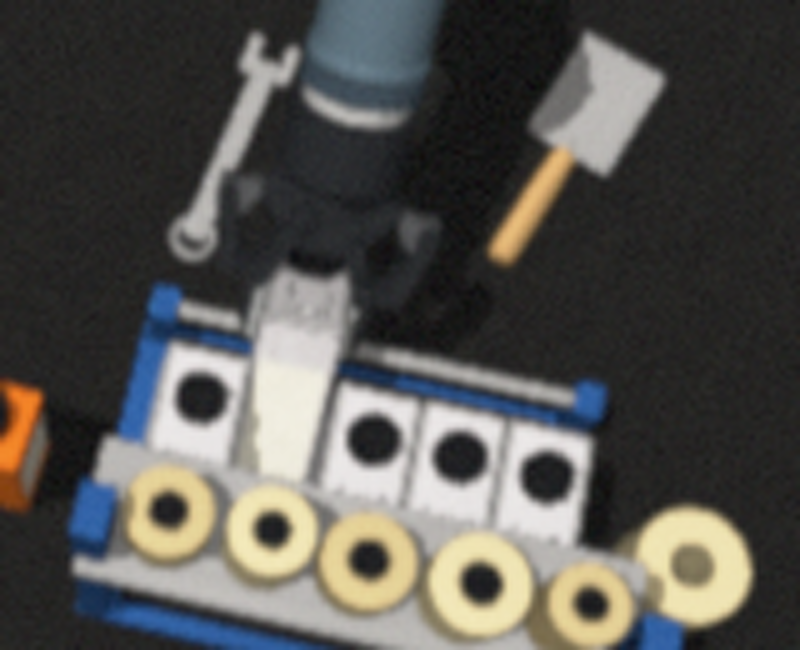

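Held: gap 49.3 mm, load −9.4 N (about 0.9 kg). Lifting up and forward out of the lane, then turning upright.

```bash
python3 - <<'E'
from h import *
d=np.deg2rad
P=bot.state()['tool_pos']; L=190
bot.move_straight(P-0.35*L*EX+0.94*L*EZ,max_speed=80);s=bot.state();print(s['tool_pos'].round(1),s['joint_positions'].round(2),s['force'].round(1),s['finger_gap'],s['time_s'])
try:
    bot.move_straight(s['tool_pos']+np.array([0,0,40]),rot(0),max_speed=30)
except bot.MotionError as e: print(e)
s=bot.state();print(s['tool_pos'].round(1),s['joint_positions'].round(2),s['force'].round(1),s['moment'].round(2),s['finger_gap'],s['time_s'])
shot("side","s11",(300,100,460,280),4);shot("top","t11",(200,100,420,270),3)
E
```

```text
[484.3 113.2 309.3] [-0.09 -0.34 -0.39  2.32  0.45  0.55  0.7 ] [ 0.5  0.4 -7.8] 49.399289131153004 20.6667
[484.2 113.3 349.2] [-0.18  0.01 -0.13  1.8   0.    1.33  1.2 ] [-0.4 -0.4 -9.4] [0.01 0.04 0.01] 49.59630427065907 22.1333
```

View pics/s11.png

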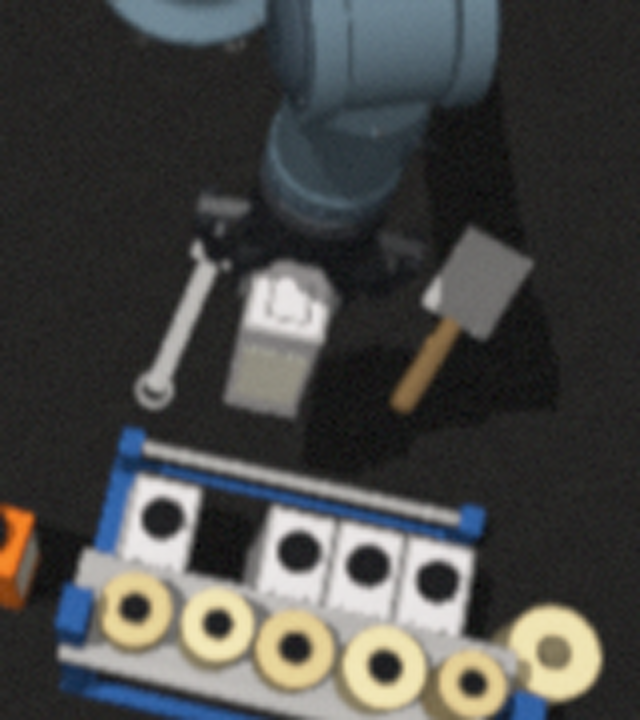

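View pics/t11.png

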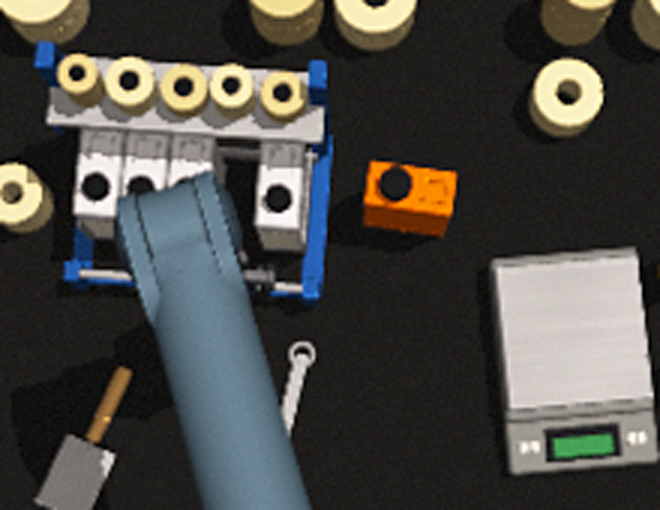

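The tin is free and held upright, and all four tall tins are standing. Moving over the pan.

```bash
cat >> h.py <<'E'
def down(yaw,pitch=0):
    c,s=np.cos(yaw),np.sin(yaw);ex=np.array([c,s,0]);ey=np.array([-s,c,0])
    z=np.sin(pitch)*ex-np.cos(pitch)*EZ;y=ey;return R.from_matrix(np.array([np.cross(y,z),y,z]).T).as_rotvec()
E
python3 - <<'E'
from h import *
bot.reach([476,-293.5,350],down(0.095))
s=bot.state();print(s['tool_pos'].round(1),s['joint_positions'].round(2),s['finger_gap'],s['time_s'])
bot.move_straight([476,-293.5,195],down(0.095),max_speed=100)
s=bot.state();print(s['tool_pos'].round(1),s['force'].round(1),s['moment'].round(2),s['time_s'])
shot("side","s12",(195,120,325,230),5);shot("top","t12",(335,140,485,270),5)
E
```

```text
[ 477.3 -291.1  349.9] [ 0.21  0.13  0.3   1.68 -0.04  1.34  2.18] 49.560967344106494 23.7417
[ 476.7 -293.8  195.9] [ 0.4 -0.2 -8.6] [-0.02 -0.02  0.04] 25.4417
```

View pics/s12.png

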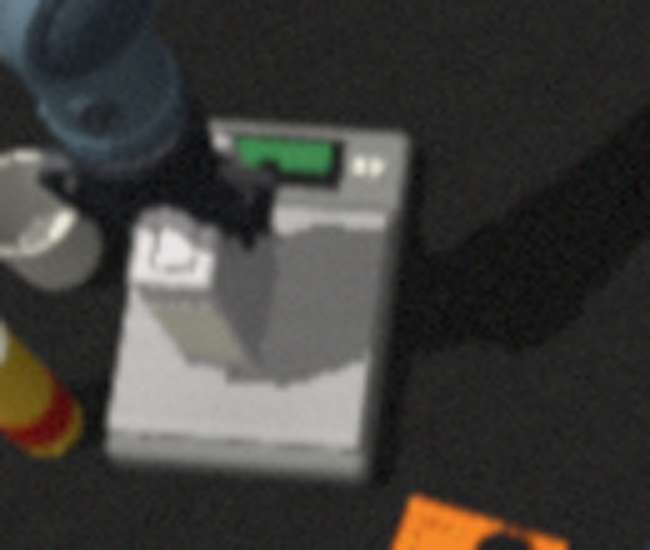

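View pics/t12.png

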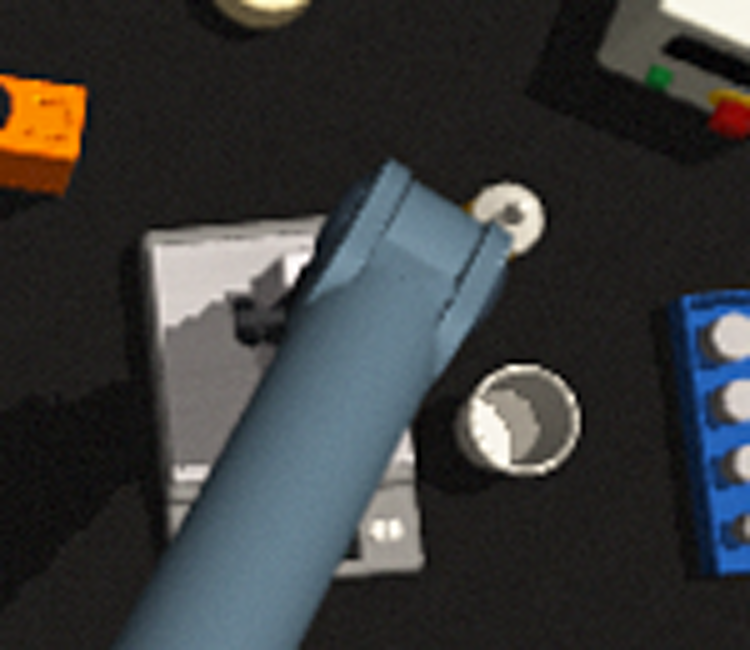

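```bash
python3 - <<'E'
from h import *
T=bot.state()['tool_pos'];y=.095;ex=np.array([np.cos(y),np.sin(y),0]);ey=np.array([-ex[1],ex[0],0])
for nm,h in(("top",145),("bot",0)):
  for sy in(-25,25):
    P=T+50*ex+sy*ey+(h-98)*EZ; print(nm,sy,((proj("side",P)-(195,120))*5).round(0))
E
python3 -c "
import cv2;a=cv2.imread('pics/s12.png')[190:400,110:300];cv2.imwrite('pics/s12z.png',cv2.resize(a,None,fx=2.8,fy=2.8,interpolation=2))"
```

```text
top -25 [124. 280.]
top 25 [208. 287.]
bot -25 [182. 361.]
bot 25 [257. 367.]
```

View pics/s12z.png

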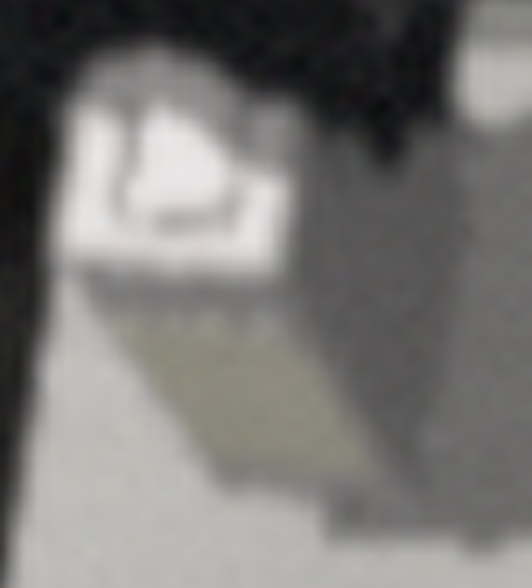

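Predicted against seen for the back-face corners: top edge (124–208, 280–287) vs (131–208, 286–291), bottom edge (182–257, 361–367) vs (190–251, 365–369). The tin is upright to within about 1° and centred within about 2 mm. Lowering gently until contact.

```bash
python3 - <<'E'
from h import *
o=down(0.095)
r=bot.move_straight([477,-293.8,164],o,max_speed=40,f_stop=6);print(r,bot.state()['tool_pos'].round(1))
if not r:
    r=bot.move_straight([477,-293.8,146],o,max_speed=12,f_stop=4)
s=bot.state();print(r,s['tool_pos'].round(1),s['force'].round(1),s['moment'].round(2),s['time_s'])
shot("side","s13",(195,120,325,230),5)
E
```

```text
False [ 477.3 -294.   164.3]
True [ 477.4 -293.6  156.5] [ 1.8 -0.5  5.7] [-0.25  0.09 -0.02] 27.2417
```

View pics/s13.png

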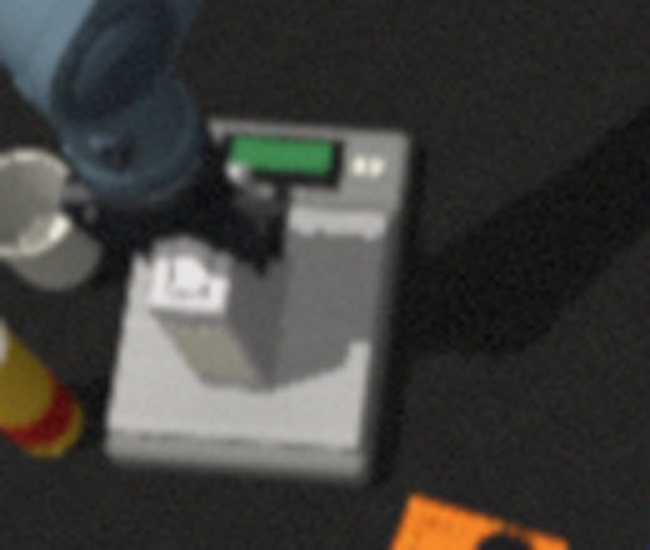

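Contact came at z = 156.5 against 156 expected, so the tin is standing on the pan. Releasing and retreating straight up.

```bash
python3 - <<'E'
from h import *
o=down(0.095)
bot.move_gripper(66); P=bot.state()['tool_pos']
bot.move_straight(P+[0,0,130],o,max_speed=90)
bot.reach([400,0,400],down(0.0)); s=bot.state();print(s['tool_pos'].round(1),s['time_s'],s['force'].round(1))
shot("side","s14",(195,120,325,230),5);shot("top","t14",(335,140,485,270),5);shot("side","s14f");shot("top","t14f")
E
```

```text
[400.1  -1.2 399.5] 30.4167 [ 0.   0.  -0.3]
```

View pics/s14.png

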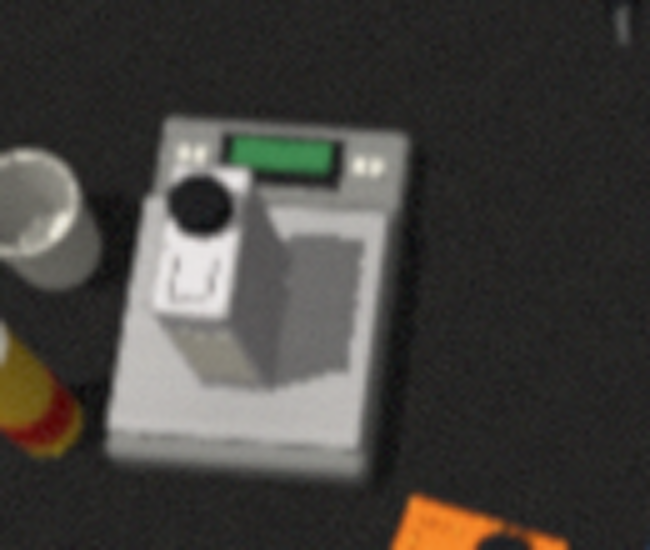

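View pics/t14.png

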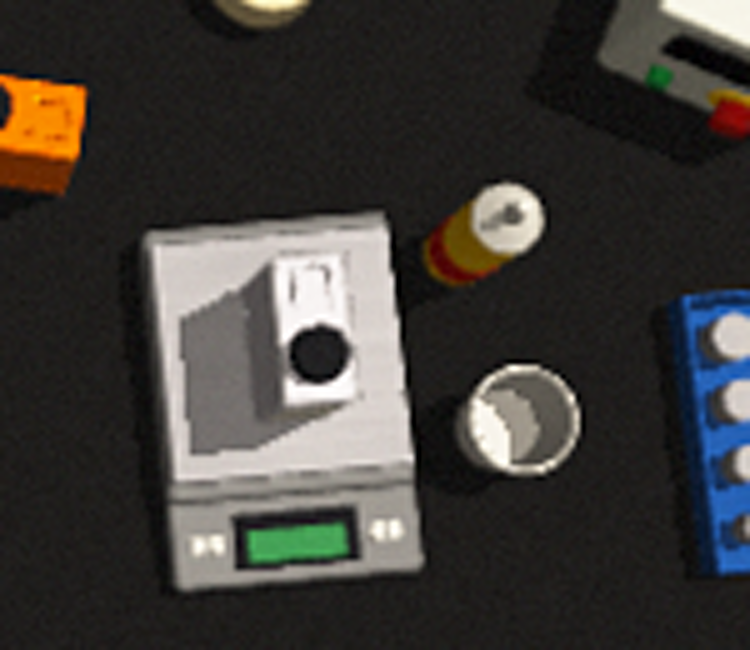

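View pics/s14f.png

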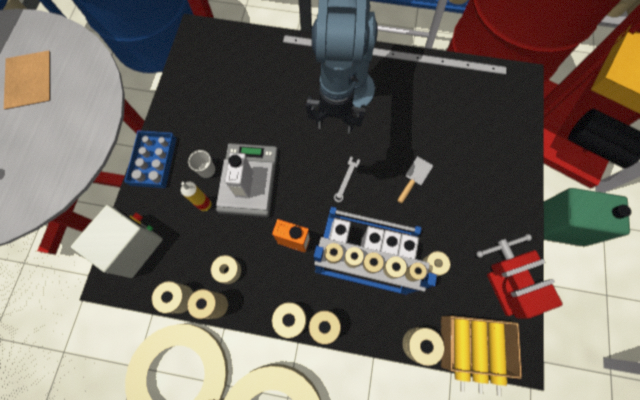

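```bash
python3 - <<'E'
from h import *
print(onz("top",335+314/5-.4,140+329/5-.4,203).round(1),'pan top-cam (475.4,-293.8)')
print(onz("side",195+206/5-.4,120+241/5-.4,203).round(1),'pan side-cam (479.3,-291.6)')
print(onz("top",335+319/5-.4,140+354/5-.4,223).round(1),'cap; expected',(np.array([477,-293.7])-18*np.array([np.cos(.095),np.sin(.095)])).round(1))
E
```

```text
[ 476.3 -293.1  203. ] pan top-cam (475.4,-293.8)
[ 480.3 -286.9  203. ] pan side-cam (479.3,-291.6)
[ 457.5 -293.1  223. ] cap; expected [ 459.1 -295.4]
```

The tin stands upright within about 1–5 mm of the pan's middle in either camera. All four tall tins and the bystanders are in place and the robot is clear, so I'm handing in.

```bash
python3 -c "
from station import bot
bot.pause(0.3);bot.hand_in();print(bot.state()['time_s'])"
```

```text
the job is handed in; nothing more can be done
the job is handed in; nothing more can be done
```

The job is done and handed in at about 31 s of the 64 s allowed. The hardener tin is standing upright on the weighing pan and the hand is clear of it.

- **Tipping:** I hooked the tin behind its cap with the closed, leaning fingers and tipped it forward. Once let go, it rested on the front rail at about 41–42°.
- **Lift and placing:** I took a fresh hold across its 50 mm width, lifted it out and turned it upright. I lowered it until it touched the pan (tool at z = 156.5 mm, 156 expected), then let go and backed away. The tip-and-lift forces I read stayed under 10 N.

**Last checks:**
- **Position:** The top camera puts the tin about 1 mm from the pan's middle and the side camera about 5 mm, mostly in y. The side camera was off in y by about 3 mm when checked against the fingertips earlier, so I trust the top camera more. A third check, on the tin's cap, came within about 3 mm of where it should be.
- **Surroundings:** All four tall tins are standing in the row. The orange look-alike, cup, cartridge, rollers, wrench and spatula look unmoved. When I first lifted the tin, the neighbouring tall tin's cap may have shifted by less than half a pixel (about 1 mm).

No check failed.

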